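# Draw a guarded bolt with a hooked rod and take off the shielding cover

## Task

Use the hooked rod to draw the bolt of the test fixture all the way open, to its stop, keeping the gripper itself off the fixture. Lay the rod flat on the bench outside the fixture, then lift the freed shielding cover off by its handle and set it gently upright on the bench beside the fixture. Leave the other things on the bench where they are.

Things in the scene. Friction and masses are not known exactly. Their poses are not given: they have to be found in the camera images.
- fixture: Fixed test fixture: aluminium base plate 250 (x) x 150 (y) x 8 mm, origin at the centre of its underside on the bench, x along its length, z up. Front half (x -125 to -5 mm): bolt guard, see guard_mouth. Rear (x 5 to 115 mm): the cover stands on the plate (z = 8 mm), between lips 8 mm high with 3 mm clearance. A small fixed adapter is under the cover.
- guard_mouth (a point): Centre of the guard's open front end, fixture x = -125, y = 0, z = 44 mm; it looks to the fixture's -x, roughly the robot's left. Guard: grey walls, inner faces at y = +-70 mm; clear roof, underside z = 80 mm, top 83 mm. Bolt, rails and straps at y = -15 mm stay below z = 30 mm, so the rod has free room from z = 30 to 80 mm, except for the pin.
- bolt (a joint): Sliding bolt, in m: 0 = shut (its tip passes through the cover's front wall and locks the cover down), 0.040 = fully open at its stop; it opens along the fixture's -x, towards the guard's mouth. About 3 N of friction, no spring, stays where left. The cover is free from about 0.026 on. Starts at 0 to 0.006.
- pin (a point): The bolt's upright steel pin, to be hooked: 10 mm in diameter, from the bolt (z = 25 mm) to its round top at z = 62 mm; this point is on its axis at z = 44 mm, at fixture y = -15 mm and x = -40 mm when shut (85 mm inside the mouth), x = -80 mm when fully open.
- hook_rod: Loose hooked rod, 160 g, lying flat: black handle 100 (x) x 16 (y) x 24 (z) mm, from its front a steel shaft 8 mm in diameter along +x. Origin at the centre of the handle's underside; shaft axis at z = 12 mm. It ends in a flat hook to the rod's -y side, and balances within the handle, ahead of its middle. Its hook end starts pointing roughly to the robot's right.
- handle (a point): Middle of the rod's handle (rod frame 0, 0, 12 mm); grip it across the 16 mm width.
- hook (a point): The hook's outer bend, rod frame x = 220, y = -5, z = 12 mm. The hook's bar (8 mm in diameter) runs from here to its tip at x = 216, y = -27 mm (axis; 4 mm of rounding beyond): inner face at about x = 214 mm, reach 31 mm to the -y side of the shaft axis.
- cover: Loose aluminium shielding cover, 280 g (varies by 30 percent): open-bottomed box 110 (x) x 120 (y) x 60 mm, 4 mm walls; origin at the centre of its lower rim; axes parallel to the fixture's at the start (origin near fixture x = 60, y = 0, z = 8 mm). The bolt's hole is low in its front (-x) wall. The bench straight ahead of the robot (x = 0.42 to 0.56, y = -0.04 to 0.12 m) holds only the rod.
- cover_grip (a point): Middle of the cover's black handle bar, 92 mm above the cover's lower rim: bar 70 mm along the cover's x, 12 mm wide, 12 mm high, with 26 mm free below it. Grip across the 12 mm width.
- flux_pot: Bystander: small round pot with white lid, 37 mm in diameter, 28 mm high, near the guard's far side.
- marker: Bystander: marker pen 15 x 101 x 16 mm lying on the bench.
- wrench_10: Bystander: flat wrench 25 x 183 x 6 mm lying on the bench.

How it is judged:
By the outcome, as a careful person would: the job done as asked, in the order asked, and still so for the second after the job is handed in, with the robot touching nothing.
It also fails if it takes over 70 s, if anything falls off the work surface, if the arm or the gripper's body presses on something with over 40 N, if the wrist force passes 120 N, or if a joint passes its speed limit or range.

## Robot

A 6-joint arm with a two-finger parallel gripper is mounted at the origin on the work surface; the furniture and walls round the work are solid. World frame = base frame: x ahead of the robot, y to its left, z up, the work surface at z = 0. Lengths are in m, angles in degrees, forces in N, time in s.
With the tool pointing down it reaches from about 0.3 to 0.75 m from the base axis. Payload 8.5 kg.
Tool frame: the origin (TCP) lies at the centre of the arm's flange, where the gripper is bolted on; the fingertips stand 173 mm ahead of it and the grasp point (between the pads) lies env.pinch_z ahead of it (env.pinch_z is the distance from the TCP to the grasp point, in m); z points along the fingers, y is the line along which they close (so a half turn about z gives the same grasp; the last joint's range is limited). The gripper opens to 85 mm and grips with 20 to 120 N. Pads are 22 mm wide; open, the fingers measure 114 mm over their backs; the gripper's body (76 mm by 85 mm) begins 54 mm behind the grasp point. The pads swing forward as they close: fully open they stand 13 mm farther back than shut.
Start: joints at [-80.747, 21.807, 74.336, -0, 83.858, -12.336], TCP at [0.202, -0.511, 0.405] pointing down, gripper open.
Joint ranges: [-178.18, 178.18], [-50.72, 133.34], [12.68, 142.11], [-81.47, 261.47], [9.98, 163.14], [-165.26, 165.26]. Speed limits (degrees/s): [136.94, 136.94, 180, 180, 180, 180].

## Interface

Orientations are given as a 3x3 rotation matrix whose columns are the frame's x, y, z axes.
In Python, from rig import env, get_image, job, spotter gives the robot as it stands. The module is installed in compiled form; this text tells all that it offers.
- The arm moves only by the shell command python3 -m creep 'ROWS' [FORCE]. ROWS is text: rows parted by semicolons, each of 7 numbers parted by spaces: the turn, a rotation vector about the tool's x, y, z in units of 8 degrees (1.0 is 8 degrees), then the shift along the tool's x, y, z in units of 30 mm (1.0 is 30 mm), then the finger opening in mm, from 0 to 85.4. A call has 1 to 12 rows; each row is the pose to reach, as a shift and turn from the pose commanded when the call began, along the tool's axes at that moment; what a row does not reach only later rows make up. A row lasts 1/10 s, in which the tool goes at most 50 mm and 8.59 degrees, less where a joint would pass 70% of its speed; a pose out of reach is approached as far as the arm can. A call with a gripper value outside its range is refused whole. The fingers move at their own pace and stop on an object; FORCE is the grip in N (left out, the last holds). Time passes only in rows, so rows that repeat a pose let the fingers close. It gives the time, the measured TCP pose, the force, the opening and the grip force at its end, in the units of the state.
- env.observe(): the state, without advancing time (a new reading comes with each control period).
- get_image(name): name is "side" or "top"; returns a dict with "image" (480x640x3 uint8, blue, green, red), "depth" (480x640 float32, m along the optical axis (not along the pixel's ray), 0 where there is no reading), "intrinsics" (3x3 intrinsics, pixels), "D" ([k1, k2, p1, p2, k3] as OpenCV has them; the pictures are not rectified), "view" (4x4, takes a point from world to camera coordinates). Camera axes: x right, y up, looking along -z (the intrinsics and any distortion apply to the point x, -y, -z); pixel columns grow to the right and rows downward; lengths in m; the calibration is good to about 2 mm. A picture is of the moment at which its call begins.
- job.close_job(): hands the job in; it is judged then, once.
Trained networks look in a picture, given as the dict that the camera call returned (one of the last four; its "shot" number tells which), for a name from the list of things; names that differ only in an ending like _2 or _b are one class to them, and where a whole thing is asked for, a point or a joint stands for the part that bears it (a point fixed in the world has none). Each returns a list of dicts, best first, with "p" (0 to 1); they miss things now and then, are a little off and sometimes report something else, mostly with a low value. They report only what shows in the picture. A call takes as long as a camera call.
- spotter.boxes_of(label, picture): "xy" ([column, row] in pixels, amid what is visible of it).
The state is a dict: "time_s": time; "q": joint angles; "qvel": joint speeds; "joint_efforts": joint torques, N m; "position": TCP position; "tool_rot": TCP orientation; "ft_force": force on the tool from outside, world axes, zero at the start; "wrist_torque": the same for the moment, N m; "grip_width": finger opening in m; "gripper_force": force on a finger pad.
Only numpy, scipy, OpenCV 4.12 (cv2) and the standard library are available. Lean on these libraries where they do the work, as an engineer would, in place of code of your own. Each camera call takes 0.05 s, during which the arm holds its last target. There are 200 camera calls.

## Working session

There is one attempt and no reset: what is moved stays moved. The work goes in short steps, Python scripts to look and compute and a shell command to move; the robot and the scene stay as the last step left them, time stands still between calls to the robot, and variables do not carry over. Pictures are saved under pics/ and viewed, at most 11 in all, crops included, and the job is handed in when it is done.

```bash
mkdir -p pics; cat > h.py <<'E'
import numpy as np, cv2, pickle
from rig import env, get_image, job, spotter
def ray(p,xy):
    u=cv2.undistortPoints(np.array([[xy]],float),p["intrinsics"],np.array(p["D"]))[0,0]
    return np.array([u[0],-u[1],-1.0])
def at_z(p,xy,z):
    V=np.linalg.inv(p["view"]); d=V[:3,:3]@ray(p,xy); o=V[:3,3]
    return o+d*(z-o[2])/d[2]
def by_depth(p,xy):
    c,r=int(round(xy[0])),int(round(xy[1])); w=p["depth"][max(0,r-2):r+3,max(0,c-2):c+3]; w=w[w>0]
    if len(w)==0: return None
    V=np.linalg.inv(p["view"]); return (V@np.append(ray(p,xy)*np.median(w),1))[:3]
def pix(p,X):
    c=p["view"]@np.append(X,1); c=np.array([c[0],-c[1],-c[2]])
    return cv2.projectPoints(c.reshape(1,3),np.zeros(3),np.zeros(3),p["intrinsics"],np.array(p["D"]))[0].ravel()
E
python3 - <<'E'
from h import *
np.set_printoptions(precision=4,suppress=True)
print(env.pinch_z, env.observe()["tool_rot"])
for n in ("top","side"):
    p=get_image(n); cv2.imwrite(f"pics/{n}0.png",p["image"]); pickle.dump(p,open(f"{n}0.pkl","wb"))
    print(n,np.linalg.inv(p["view"])[:3,3])
    for l in ["fixture","guard_mouth","pin","hook_rod","handle","hook","cover","cover_grip","flux_pot","marker","wrench_10"]:
        b=spotter.boxes_of(l,p)
        for k in b[:2]: print(l,k["xy"],round(k["p"],2),by_depth(p,k["xy"]))
E
```

```text
0.1547 [[ 0.9298  0.368  -0.0003]
 [ 0.368  -0.9298  0.0015]
 [ 0.0003 -0.0015 -1.    ]]
top [ 0.467  -0.0484  1.0133]
fixture [450.5, 271.8] 0.57 [ 0.5119 -0.3135  0.0822]
guard_mouth [452.6, 269.9] 0.61 [ 0.5157 -0.3179  0.0824]
hook_rod [275.9, 280.4] 0.81 [0.4979 0.0519 0.0225]
handle [278.0, 279.4] 0.82 [0.5    0.0473 0.0226]
hook [280.6, 274.9] 0.75 [0.5101 0.0422 0.0174]
cover [511.7, 256.9] 0.63 [ 0.5402 -0.4306  0.1047]
cover_grip [509.4, 255.6] 0.85 [ 0.5428 -0.426   0.105 ]
flux_pot [347.6, 208.5] 0.72 [ 0.656  -0.1068  0.0277]
marker [157.8, 210.0] 0.74 [ 0.6604  0.3244 -0.0018]
wrench_10 [241.3, 206.8] 0.54 [0.6666 0.1343 0.0001]
side [0.3987 0.9314 0.8831]
fixture [347.4, 206.2] 0.67 [ 0.5162 -0.34    0.0238]
guard_mouth [345.3, 207.1] 0.78 [ 0.5242 -0.3546  0.0095]
pin [335.4, 296.0] 0.69 [0.4945 0.069  0.0205]
hook_rod [338.0, 294.7] 0.81 [0.4883 0.0657 0.0231]
handle [334.5, 298.4] 0.96 [0.4961 0.0727 0.0151]
handle [343.6, 179.7] 0.3 [ 0.5419 -0.4217  0.0722]
hook [334.0, 295.5] 0.69 [0.4983 0.0677 0.0204]
hook [287.8, 250.7] 0.17 [ 0.6558 -0.0884  0.0184]
cover [342.9, 177.7] 0.67 [ 0.5462 -0.4372  0.0704]
cover_grip [344.2, 176.9] 0.56 [ 0.5422 -0.4392  0.0728]
flux_pot [285.9, 248.6] 0.65 [ 0.6618 -0.091   0.0232]
flux_pot [266.2, 319.0] 0.42 [0.6537 0.1629 0.0018]
marker [336.1, 297.5] 0.66 [0.4917 0.0763 0.0228]
marker [249.4, 366.5] 0.57 [0.6535 0.3116 0.0037]
wrench_10 [267.7, 321.6] 0.46 [0.648  0.1702 0.0014]
```

View pics/top0.png

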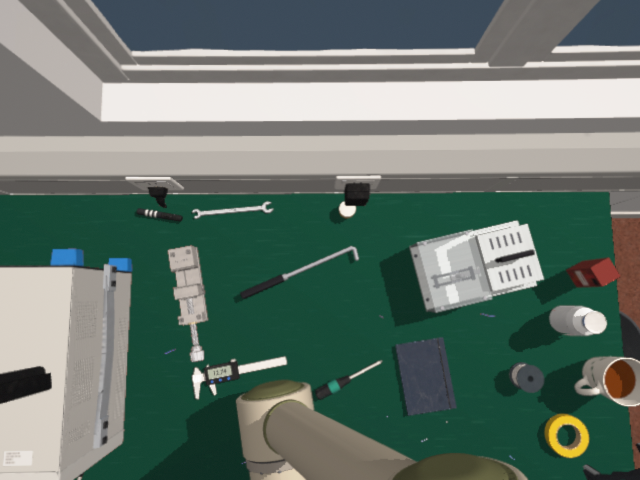

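View pics/side0.png

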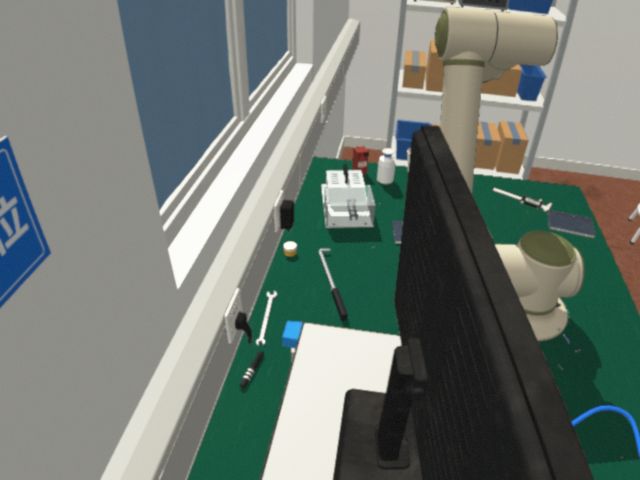

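The top view shows the rod's handle at (242,297)–(283,279) with its hook at (355,252). The fixture spans (412–542, 222–312), with the cover handle at (515,256). Next I zoom in on both for precise axes.

```bash
python3 - <<'E'
from h import *
p=pickle.load(open("top0.pkl","rb"));I=p["image"]
a=cv2.resize(I[215:320,405:550],None,fx=5.5,fy=5.5,interpolation=cv2.INTER_CUBIC)
cv2.imwrite("pics/fix.png",a)
b=cv2.resize(I[235:310,230:370],None,fx=5.5,fy=5.5,interpolation=cv2.INTER_CUBIC)
cv2.imwrite("pics/rod.png",b)
E
```

```text
(no output)
```

View pics/fix.png

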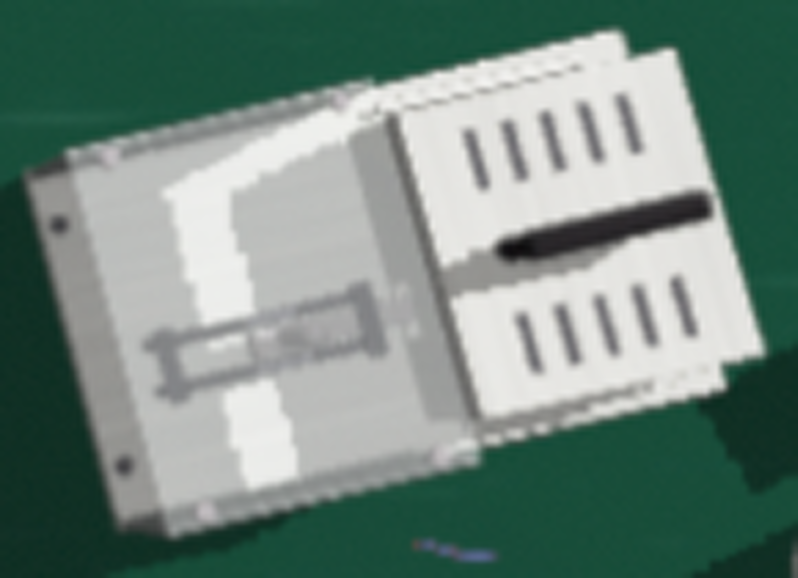

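View pics/rod.png

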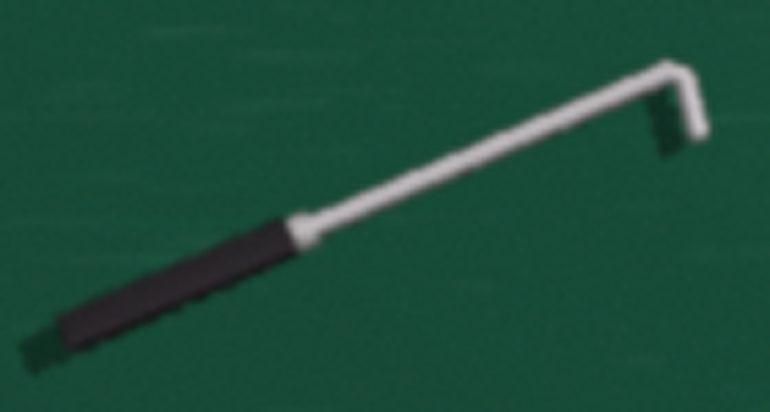

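Zoomed crops:
- **Fixture:** the plate's front corners are at (27,175) and (118,528), the roof's front corners at (70,155) and (165,535), and the cover's top corners at (388,112), (675,50), (765,355) and (480,418). The bolt pin shows faintly around x≈295, y≈335.
- **Rod:** the handle runs (65,330)–(290,232), with the bend at (678,70) and the tip at (703,133).

```bash
python3 - <<'E'
from h import *
from scipy.optimize import least_squares
np.set_printoptions(precision=4,suppress=True)
p=pickle.load(open("top0.pkl","rb"))
f=lambda q,o:np.array([o[0]+(q[0]+.5)/5.5-.5,o[1]+(q[1]+.5)/5.5-.5])
def fit(obs,o,x0):
    P=np.array([k[0] for k in obs],float)/1000; U=np.array([f(k[1],o) for k in obs])
    def T(s,X): c,n=np.cos(s[2]),np.sin(s[2]); return np.array([s[0]+c*X[0]-n*X[1],s[1]+n*X[0]+c*X[1],X[2]])
    r=lambda s:np.concatenate([pix(p,T(s,X))-u for X,u in zip(P,U)])
    s=least_squares(r,x0,loss="soft_l1").x; print("pose",s[:2],np.degrees(s[2])); print(r(s).reshape(-1,2).round(1).tolist()); return s,T
o=(405,215)
s,T=fit([((-125,75,8),(27,175)),((-125,-75,8),(118,528)),((-125,75,83),(70,155)),((-125,-75,83),(165,535)),
((5,60,68),(388,112)),((115,60,68),(675,50)),((115,-60,68),(765,355)),((5,-60,68),(480,418)),
((95,0,106),(712,203)),((25,0,106),(498,250))],o,[.53,-.36,-1.35])
for n,X in dict(mouth=(-.125,0,.044),pinshut=(-.04,-.015,.044),pintop=(-.04,-.015,.062),coverc=(.06,0,.068)).items(): print(n,T(s,X),((pix(p,T(s,X))-o)*5.5).round())
s2,T=fit([((-50,0,24),(66,330)),((50,0,24),(290,232)),((220,-5,12),(678,72)),((216,-27,12),(701,130))],(230,235),[.5,.05,-1.2])
print("hook",T(s2,(.22,-.005,.012)))
E
```

```text
pose [ 0.5296 -0.3828] -77.15242696050764
[[-0.6, -1.0], [0.1, 0.9], [-1.5, -1.3], [0.0, 1.0], [1.0, 0.3], [-0.4, -0.2], [-0.3, -0.0], [-0.1, 0.5], [0.2, 0.0], [5.2, -0.6]]
mouth [ 0.5018 -0.261   0.044 ] [ 88. 344.]
pinshut [ 0.506  -0.3472  0.044 ] [310. 332.]
pintop [ 0.506  -0.3472  0.062 ] [324. 330.]
coverc [ 0.5429 -0.4413  0.068 ] [574. 231.]
pose [0.4865 0.0827] -66.58911933210109
[[-1.1, 0.4], [0.5, -0.3], [1.3, 0.3], [-0.5, -0.5]]
hook [ 0.5693 -0.1212  0.012 ]
```

```bash
cat >> h.py <<'E'
from scipy.spatial.transform import Rotation as R
def rows(x,y,z,yaw):
    """TCP target, tool down with tool x at yaw (deg) -> turn/8, shift/30"""
    s=env.observe(); M=np.array(s["tool_rot"]); a=np.radians(yaw)
    G=np.array([[np.cos(a),np.sin(a),0],[np.sin(a),-np.cos(a),0],[0,0,-1]])
    t=R.from_matrix(M.T@G).as_rotvec(degrees=True)/8; d=M.T@(np.array([x,y,z])-s["position"])/.03
    print("turn",t.round(3),"shift",d.round(3))
def st():
    s=env.observe(); print(s["time_s"],np.round(s["position"],4),"yaw",np.degrees(np.arctan2(s["tool_rot"][1][0],s["tool_rot"][0][0])).round(2),"F",np.round(s["ft_force"],1),s["grip_width"],s["gripper_force"])
E
python3 -c "
from h import *
rows(.4905,.0735,.27,113.4)"
```

```text
turn [ -0.      0.    -11.477] shift [ 16.104 -14.596   4.491]
```

```bash
python3 -m creep '0 0 -11.48 16.1 -14.6 4.49 45;0 0 -11.48 16.1 -14.6 4.49 45;0 0 -11.48 16.1 -14.6 4.49 45;0 0 -11.48 16.1 -14.6 4.49 45;0 0 -11.48 16.1 -14.6 4.49 45;0 0 -11.48 16.1 -14.6 4.49 45;0 0 -11.48 16.1 -14.6 4.49 45;0 0 -11.48 16.1 -14.6 4.49 45;0 0 -11.48 16.1 -14.6 4.49 45;0 0 -11.48 16.1 -14.6 4.49 45;0 0 -11.48 16.1 -14.6 4.49 45;0 0 -11.48 16.1 -14.6 4.49 45' 60; python3 -m creep '0 0 0 0 0 0 45;0 0 0 0 0 0 45'; python3 -c "
from h import *
st();rows(.4905,.0735,.27,113.4)"
```

```text
time_s: 2.4
position: [0.4625, 0.0178, 0.2831]
tool_rot: [[-0.4, 0.916, 0.001], [0.916, 0.4, -0.0], [-0.001, 0.001, -1.0]]
ft_force: [1.2, -1.2, -0.3]
grip_width: 0.0447
gripper_force: 0.0
time_s: 2.6
position: [0.462, 0.0166, 0.2831]
tool_rot: [[-0.4, 0.917, -0.0], [0.917, 0.4, -0.0], [0.0, -0.0, -1.0]]
ft_force: [0.2, -0.9, -0.5]
grip_width: 0.0446
gripper_force: 0.0
2.6 [0.462  0.0166 0.2831] yaw 113.58 F [ 0.2 -0.9 -0.5] 0.04463734090208055 0.0
turn [-0.003 -0.     0.022] shift [1.358 1.63  0.437]
```

```bash
python3 -m creep '0 0 0.02 1.36 1.63 0.44 45;0 0 0.02 1.36 1.63 0.44 45;0 0 0.02 1.36 1.63 0.44 45;0 0 0.02 1.36 1.63 0.44 45'; python3 - <<'E'
from h import *
st();rows(.4905,.0735,.177,113.4)
p=get_image("side"); cv2.imwrite("pics/s1.png",cv2.resize(p["image"][150:350,230:460],None,fx=3,fy=3))
E
```

```text
time_s: 3.0
position: [0.4902, 0.0715, 0.2703]
tool_rot: [[-0.394, 0.919, -0.0], [0.919, 0.394, -0.0], [-0.0, -0.0, -1.0]]
ft_force: [0.1, -0.4, 0.4]
grip_width: 0.0451
gripper_force: 0.0
3.0 [0.4902 0.0715 0.2703] yaw 113.23 F [ 0.1 -0.4  0.4] 0.04507876080304311 0.0
turn [-0.002  0.002 -0.021] shift [0.057 0.036 3.111]
```

View pics/s1.png

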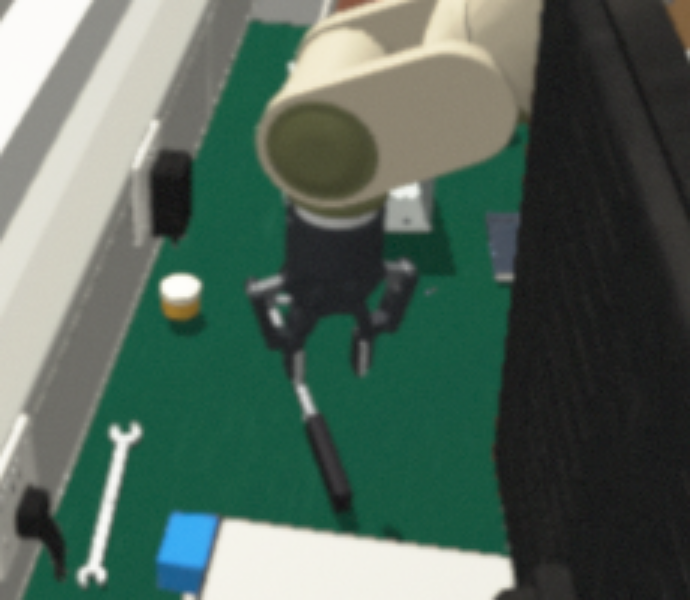

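The fingers, at (295,370) and (362,370) in the crop, straddle the rod's line from well above it. Descend and grip.

```bash
python3 -m creep '0 0 -0.02 0.05 0.04 1 45;0 0 -0.02 0.05 0.04 2 45;0 0 -0.02 0.05 0.04 2.7 45;0 0 -0.02 0.05 0.04 3.1 45;0 0 -0.02 0.05 0.04 3.1 45;0 0 -0.02 0.05 0.04 3.1 10;0 0 -0.02 0.05 0.04 3.1 10;0 0 -0.02 0.05 0.04 3.1 10;0 0 -0.02 0.05 0.04 3.1 10;0 0 -0.02 0.05 0.04 3.1 10;0 0 -0.02 0.05 0.04 3.1 10' 80; python3 -m creep '0 0 0 0 0 -0.6 10;0 0 0 0 0 -1.2 10;0 0 0 0 0 -1.2 10'; python3 - <<'E'
from h import *
st()
p=get_image("top"); cv2.imwrite("pics/t1.png",cv2.resize(p["image"][180:380,230:470],None,fx=3,fy=3)); pickle.dump(p,open("t1.pkl","wb"))
E
```

```text
time_s: 4.15
position: [0.4912, 0.0742, 0.1784]
tool_rot: [[-0.398, 0.918, 0.002], [0.918, 0.398, -0.001], [-0.001, 0.002, -1.0]]
ft_force: [-1.4, -1.6, 5.9]
grip_width: 0.0142
gripper_force: 79.0
time_s: 4.45
position: [0.4914, 0.0745, 0.2153]
tool_rot: [[-0.398, 0.917, 0.005], [0.918, 0.398, -0.0], [-0.002, 0.004, -1.0]]
ft_force: [0.0, -0.2, -2.3]
grip_width: 0.0142
gripper_force: 78.3
4.45 [0.4914 0.0745 0.2153] yaw 113.44 F [ 0.  -0.2 -2.3] 0.014157530884152777 78.342125415802
```

View pics/t1.png

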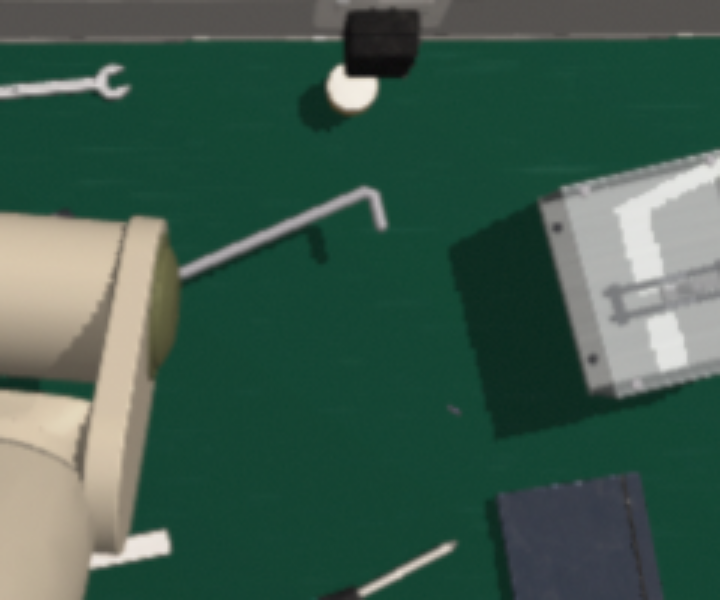

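The rod is held: its shaft runs (180,275)–(362,192), with the bend at (372,190) and the tip at (383,226). Now I measure the hook in the tool frame.

```bash
python3 - <<'E'
from h import *
np.set_printoptions(precision=4,suppress=True)
p=pickle.load(open("t1.pkl","rb")); g=lambda q:np.array([230+(q[0]+.5)/3-.5,180+(q[1]+.5)/3-.5])
for n,q in dict(s1=(200,265),s2=(260,238),s3=(320,211),bend=(368,191),tip=(381,222)).items():
    print(n,at_z(p,g(q),.046),by_depth(p,g(q)))
    c,r=g(q).round().astype(int); d=p["depth"][r-2:r+3,c-2:c+3]; print("mindepth->z", p["depth"].shape, round(1.0133-d[d>0].min(),4))
a,b=at_z(p,g((190,270)),.046),at_z(p,g((355,195)),.046); print("yaw",np.degrees(np.arctan2(*(b-a)[[1,0]])))
E
```

```text
s1 [0.5234 0.0059 0.046 ] [0.5232 0.0057 0.0497]
mindepth->z (480, 640) 0.0532
s2 [ 0.5425 -0.0371  0.046 ] [ 0.5421 -0.0372  0.0509]
mindepth->z (480, 640) 0.0518
s3 [ 0.5617 -0.0803  0.046 ] [ 0.5614 -0.0802  0.0495]
mindepth->z (480, 640) 0.0504
bend [ 0.576 -0.115  0.046] [ 0.5756 -0.1148  0.0497]
mindepth->z (480, 640) 0.0482
tip [ 0.5536 -0.124   0.046 ] [ 0.5531 -0.1237  0.0506]
mindepth->z (480, 640) 0.0515
yaw -65.81672150304055
```

```bash
cat >> h.py <<'E'
def fx(x,y,z=.2155,yaw=102.85):  # TCP at fixture mm
    c,s=np.cos(np.radians(-77.15)),np.sin(np.radians(-77.15)); x/=1000;y/=1000
    rows(.5296+c*x-s*y,-.3828+s*x+c*y,z,yaw)
E
python3 -c "
from h import *
fx(-363,32)"
```

```text
turn [0.018 0.008 1.322] shift [-2.798 -1.612 -0.049]
```

```bash
python3 -m creep '0.02 0.01 0.4 -0.8 -0.5 -0.05 10;0.02 0.01 0.8 -1.7 -1 -0.05 10;0.02 0.01 1.32 -2.5 -1.5 -0.05 10;0.02 0.01 1.32 -2.8 -1.61 -0.05 10;0.02 0.01 1.32 -2.8 -1.61 -0.05 10'; python3 - <<'E'
from h import *
np.set_printoptions(precision=4,suppress=True)
st();fx(-363,32);fx(-230,32)
p=get_image("top"); cv2.imwrite("pics/t2.png",cv2.resize(p["image"][215:335,300:500],None,fx=4,fy=4,interpolation=cv2.INTER_CUBIC)); pickle.dump(p,open("t2.pkl","wb"))
E
```

```text
time_s: 5.0
position: [0.4802, -0.0226, 0.2141]
tool_rot: [[-0.222, 0.975, -0.004], [0.975, 0.222, 0.001], [0.002, -0.003, -1.0]]
ft_force: [0.4, 0.3, -2.2]
grip_width: 0.0144
gripper_force: 78.4
5.0 [ 0.4802 -0.0226  0.2141] yaw 102.83 F [ 0.4  0.3 -2.2] 0.01443254278865863 78.36134076118469
turn [-0.024 -0.011 -0.002] shift [ 0.027  0.002 -0.046]
turn [-0.024 -0.011 -0.002] shift [-4.407  0.004 -0.052]
```

View pics/t2.png

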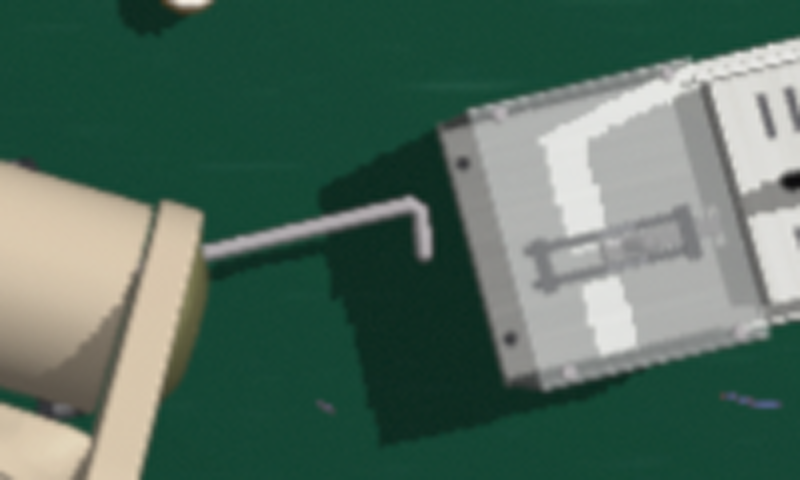

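The hook's bend is at (418,203) and its tip at (426,257). The rail line extends to about (426,289), so the tip passes the pin line with roughly 11 mm clear, as planned. Go in.

```bash
python3 -m creep '0 0 0 -0.6 0 -0.06 10;0 0 0 -1.3 0 -0.06 10;0 0 0 -2 0 -0.06 10;0 0 0 -2.7 0 -0.06 10;0 0 0 -3.4 0 -0.06 10;0 0 0 -4 0 -0.06 10;0 0 0 -4.4 0 -0.06 10;0 0 0 -4.4 0 -0.06 10;0 0 0 -4.4 0 -0.06 10'; python3 - <<'E'
from h import *
np.set_printoptions(precision=4,suppress=True)
st();fx(-230,32);fx(-230,3)
p=get_image("top"); cv2.imwrite("pics/t3.png",cv2.resize(p["image"][215:335,350:550],None,fx=4,fy=4,interpolation=cv2.INTER_CUBIC)); pickle.dump(p,open("t3.pkl","wb"))
E
```

```text
time_s: 5.95
position: [0.5094, -0.1498, 0.2161]
tool_rot: [[-0.223, 0.975, -0.004], [0.975, 0.223, 0.001], [0.002, -0.003, -1.0]]
ft_force: [-0.1, -0.2, -1.9]
grip_width: 0.0143
gripper_force: 78.4
5.95 [ 0.5094 -0.1498  0.2161] yaw 102.89 F [-0.1 -0.2 -1.9] 0.014344459070901684 78.36190581321716
turn [-0.025 -0.014  0.005] shift [-0.055 -0.003  0.019]
turn [-0.025 -0.014  0.005] shift [-0.054 -0.97   0.023]
```

View pics/t3.png

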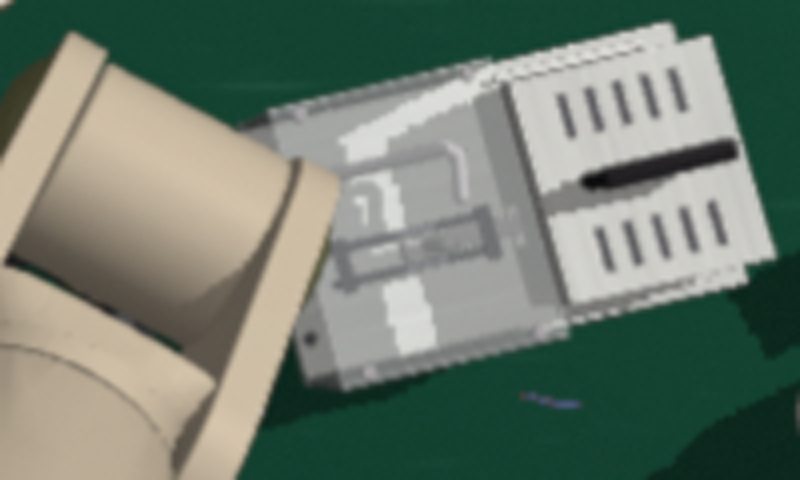

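Inside the guard the hook's bend is at (455,150) and its tip at (465,200). The pin blob is at about (440,243), so the bar is beyond the pin. I go 3 mm deeper, then sideways, watching force.

```bash
python3 -m creep '0 0 0 -0.13 0 0 10;0 0 0 -0.13 -0.3 0 10;0 0 0 -0.13 -0.6 0 10;0 0 0 -0.13 -0.95 0 10;0 0 0 -0.13 -0.95 0 10;0 0 0 -0.13 -0.95 0 10'; python3 - <<'E'
from h import *
np.set_printoptions(precision=4,suppress=True)
st();fx(-233,3)
E
```

```text
time_s: 6.6
position: [0.4824, -0.1608, 0.2165]
tool_rot: [[-0.222, 0.975, -0.003], [0.975, 0.222, 0.0], [0.001, -0.003, -1.0]]
ft_force: [0.6, -0.4, -1.2]
grip_width: 0.0142
gripper_force: 78.4
6.6 [ 0.4824 -0.1608  0.2165] yaw 102.83 F [ 0.6 -0.4 -1.2] 0.014156198348454952 78.38266968727112
turn [-0.019 -0.007 -0.003] shift [ 0.201 -0.01   0.035]
```

```bash
python3 -m creep '0 0 0 0.2 0 0 10;0 0 0 0.4 0 0 10;0 0 0 0.6 0 0 10;0 0 0 0.8 0 0 10;0 0 0 1 0 0 10;0 0 0 1.1 0 0 10'; python3 -m creep '0 0 0 0.2 0 0 10;0 0 0 0.35 0 0 10;0 0 0 0.4 0 0 10'; python3 -c "
from h import *
np.set_printoptions(precision=4,suppress=True)
st();fx(-278,3)"
```

```text
time_s: 7.2
position: [0.4752, -0.1278, 0.2165]
tool_rot: [[-0.223, 0.975, -0.003], [0.975, 0.223, 0.0], [0.001, -0.003, -1.0]]
ft_force: [-0.2, -3.3, -0.9]
grip_width: 0.0145
gripper_force: 78.3
time_s: 7.5
position: [0.4725, -0.1162, 0.2164]
tool_rot: [[-0.223, 0.975, -0.003], [0.975, 0.223, 0.001], [0.001, -0.003, -1.0]]
ft_force: [-0.8, -2.5, -0.6]
grip_width: 0.0147
gripper_force: 78.4
7.5 [ 0.4725 -0.1162  0.2164] yaw 102.89 F [-0.8 -2.5 -0.6] 0.014746387667449899 78.35048317909241
turn [-0.021 -0.009  0.005] shift [ 0.18  -0.019  0.032]
```

About 3 N shows, so the bolt is being drawn. I continue in small steps until the stop.

```bash
python3 -m creep '0 0 0 0.07 0 0 10;0 0 0 0.14 0 0 10;0 0 0 0.14 0 0 10' | grep -E "pos|ft"; for i in 1; do python3 -m creep '0 0 0 0.07 0 0 10;0 0 0 0.14 0 0 10;0 0 0 0.14 0 0 10' | grep -E "pos|ft"; done; python3 -c "
from h import *
fx(-278,3)"
```

```text
position: [0.4718, -0.113, 0.2166]
ft_force: [0.8, -5.8, -2.2]
position: [0.4719, -0.1111, 0.2172]
ft_force: [0.6, -23.5, -4.6]
turn [0.004 0.051 0.   ] shift [ 0.01  -0.039  0.057]
```

The stop is reached: 23 N at exactly the expected position. Unhook (in, sideways, out).

```bash
python3 -m creep '0 0 0 -0.2 0 0 10;0 0 0 -0.4 0 0 10;0 0 0 -0.4 0 0 10;0 0 0 -0.4 0.4 0 10;0 0 0 -0.4 0.8 0 10;0 0 0 -0.4 1.05 0 10;0 0 0 -0.4 1.05 0 10' | grep -E "time|pos|ft";python3 -m creep '0 0 0 0.7 0 0 10;0 0 0 1.5 0 0 10;0 0 0 2.3 0 0 10;0 0 0 3.1 0 0 10;0 0 0 3.6 0 0 10;0 0 0 3.6 0 0 10' | grep -E "pos|ft"; python3 - <<'E'
from h import *
np.set_printoptions(precision=4,suppress=True)
st();rows(.545,.082,.2155,102.85)
p=get_image("top"); cv2.imwrite("pics/t4.png",cv2.resize(p["image"][215:335,350:550],None,fx=4,fy=4,interpolation=cv2.INTER_CUBIC)); pickle.dump(p,open("t4.pkl","wb"))
E
```

```text
time_s: 8.8
position: [0.5051, -0.1127, 0.2162]
ft_force: [-0.6, -0.1, -1.2]
position: [0.4795, -0.0065, 0.2164]
ft_force: [0.5, -0.2, -0.8]
9.4 [ 0.4795 -0.0065  0.2164] yaw 103.0 F [ 0.5 -0.2 -0.8] 0.014049200588083123 78.58370661735535
turn [-0.026 -0.012  0.018] shift [2.384 2.79  0.025]
```

View pics/t4.png

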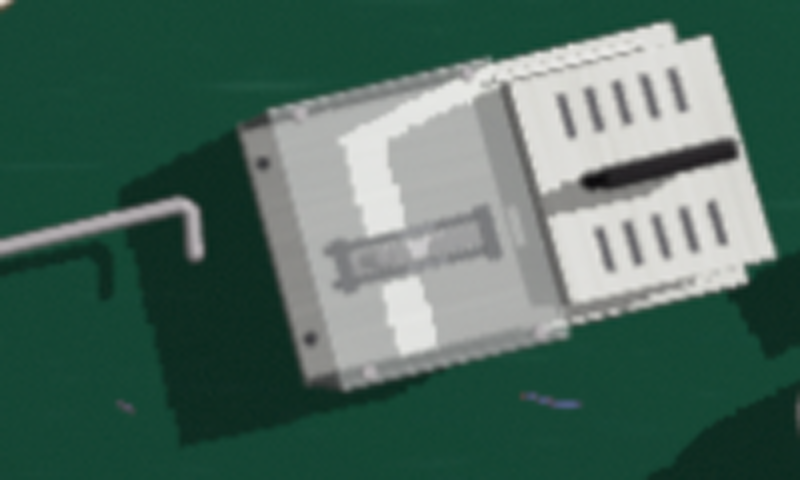

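The bolt is fully back against the rail's front, with the pin at about (370,260) and the tip clear of the cover. Lay the rod down farther from the fixture.

```bash
python3 -m creep '0 0 0 0.8 0.9 0 10;0 0 0 1.6 1.9 0 10;0 0 0 2.38 2.79 0 10;0 0 0 2.38 2.79 0 10;0 0 0 2.38 2.79 0.6 10;0 0 0 2.38 2.79 1 10;0 0 0 2.38 2.79 1.15 10;0 0 0 2.38 2.79 1.15 10' | grep -E "pos|ft"; python3 -c "
from h import *
st();rows(.545,.082,.1784,102.85)"
```

```text
position: [0.5456, 0.0796, 0.1812]
ft_force: [-0.5, -0.4, -1.9]
10.25 [0.5456 0.0796 0.1812] yaw 102.81 F [-0.5 -0.4 -1.9] 0.0141038551492249 78.77464771270752
turn [-0.031 -0.011 -0.005] shift [ 0.082 -0.     0.094]
```

```bash
python3 -m creep '0 0 0 0 0 0.05 10;0 0 0 0 0 0.08 10;0 0 0 0 0 0.08 10' | grep -E "pos|ft"; python3 -m creep '0 0 0 0 0 0 22;0 0 0 0 0 0 30;0 0 0 0 0 0 40;0 0 0 0 0 0 40;0 0 0 0 0 -1 40;0 0 0 0 0 -2 40;0 0 0 0 0 -3.5 40;0 0 0 0 0 -3.5 40'| grep -E "time|pos|ft|wid"; python3 -c "
from h import *
c,s=np.cos(np.radians(-77.15)),np.sin(np.radians(-77.15))
print(.5296+c*.06,-.3828+s*.06); fx(60,0,.33); fx(60,0,.2547)"
```

```text
position: [0.5457, 0.0803, 0.1797]
ft_force: [-0.1, -0.2, -1.7]
time_s: 11.35
position: [0.5467, 0.0804, 0.2897]
ft_force: [-0.0, 0.8, -0.4]
grip_width: 0.0402
0.5429439634899168 -0.4412973387290376
turn [0.05  0.013 0.004] shift [-16.926  -3.989  -1.34 ]
turn [0.05  0.013 0.004] shift [-16.921  -4.006   1.17 ]
```

```bash
python3 -m creep '0.05 0.01 0 -1.5 -0.4 -1.34 50;0.05 0.01 0 -3.1 -0.8 -1.34 50;0.05 0.01 0 -4.7 -1.2 -1.34 50;0.05 0.01 0 -6.2 -1.5 -1.34 50;0.05 0.01 0 -7.8 -1.9 -1.34 50;0.05 0.01 0 -9.4 -2.2 -1.34 50;0.05 0.01 0 -11 -2.6 -1.34 50;0.05 0.01 0 -12.5 -3 -1.34 50;0.05 0.01 0 -14 -3.4 -1.34 50;0.05 0.01 0 -15.6 -3.7 -1.34 50;0.05 0.01 0 -16.93 -3.99 -1.34 50;0.05 0.01 0 -16.93 -3.99 -1.34 50'| grep -E "time|pos|ft|wid"; python3 -m creep '0 0 0 0 0 0 50;0 0 0 0 0 0 50' | grep pos;  python3 - <<'E'
from h import *
np.set_printoptions(precision=4,suppress=True)
st();fx(60,0,.2547)
p=get_image("side"); b=get_image("top")
for q in (p,b):
  k=spotter.boxes_of("cover_grip",q)[:1]; print(k,k and by_depth(q,k[0]["xy"]))
A=cv2.resize(p["image"][130:230,290:400],(440,400),interpolation=cv2.INTER_CUBIC)
cv2.imwrite("pics/s5.png",np.hstack([A,cv2.resize(b["image"][200:330,230:350],(360,400))]))
E
```

```text
time_s: 12.55
position: [0.5411, -0.4463, 0.3225]
ft_force: [-0.1, 0.9, -0.7]
grip_width: 0.0501
position: [0.5427, -0.4405, 0.3241]
12.75 [ 0.5427 -0.4405  0.3241] yaw 102.92 F [ 0.5 -0.1  0.2] 0.05021409901899479 0.0
turn [-0.073 -0.025  0.009] shift [-0.034  0.024  2.312]
[{'xy': [344.5, 176.9], 'p': 0.66}] [ 0.5416 -0.4427  0.0709]
[{'xy': [501.0, 249.4], 'p': 0.8}] [ 0.5591 -0.4249  0.0674]
```

View pics/s5.png

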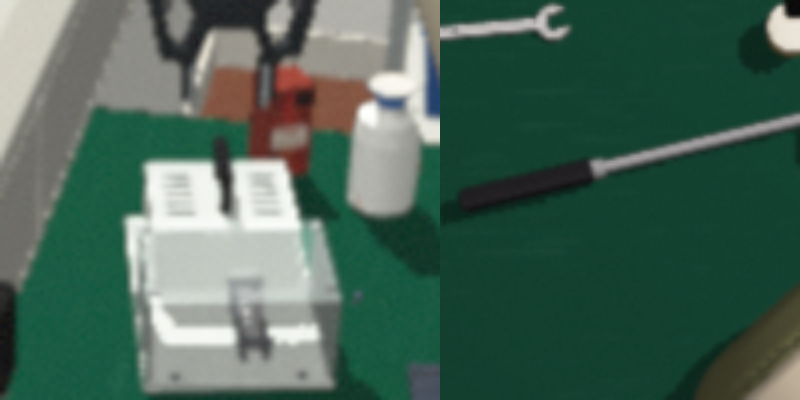

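The fingers at (187,100) and (265,100) straddle the handle bar at (222,180), and the rod lies flat on the bench. Descend, grip, and lift gently.

```bash
python3 -m creep '-0.07 -0.02 0 -0.03 0.02 0.8 50;-0.07 -0.02 0 -0.03 0.02 1.6 50;-0.07 -0.02 0 -0.03 0.02 2.1 50;-0.07 -0.02 0 -0.03 0.02 2.31 50;-0.07 -0.02 0 -0.03 0.02 2.31 50;-0.07 -0.02 0 -0.03 0.02 2.31 6;-0.07 -0.02 0 -0.03 0.02 2.31 6;-0.07 -0.02 0 -0.03 0.02 2.31 6;-0.07 -0.02 0 -0.03 0.02 2.31 6;-0.07 -0.02 0 -0.03 0.02 2.31 6;-0.07 -0.02 0 -0.03 0.02 2.31 6' 60; python3 -c "
from h import *
st()"
```

```text
time_s: 14.05
position: [0.5426, -0.4423, 0.256]
tool_rot: [[-0.223, 0.975, 0.001], [0.975, 0.223, -0.001], [-0.001, 0.001, -1.0]]
ft_force: [-1.0, 1.5, 5.8]
grip_width: 0.0106
gripper_force: 59.8
14.05 [ 0.5426 -0.4423  0.256 ] yaw 102.87 F [-1.   1.5  5.8] 0.01055681995930091 59.795225858688354
```

```bash
python3 -m creep '0 0 0 0 0 -0.1 6;0 0 0 0 0 -0.25 6;0 0 0 0 0 -0.4 6;0 0 0 0 0 -0.4 6' | grep -E "pos|ft"; python3 -m creep '0 0 0 0 0 -0.4 6;0 0 0 0 0 -1 6;0 0 0 0 0 -1.8 6;0 0 0 0 0 -2.8 6;0 0 0 0 0 -3.8 6;0 0 0 0 0 -3.8 6' | grep -E "pos|ft|wid"; python3 -c "
from h import *
np.set_printoptions(precision=4,suppress=True)
rows(.46,-.13,.3817,102.85)"
```

```text
position: [0.5426, -0.4424, 0.2677]
ft_force: [-0.5, 0.8, -1.7]
position: [0.5424, -0.442, 0.3868]
ft_force: [-0.1, -0.8, -1.7]
grip_width: 0.0108
turn [0.031 0.061 0.003] shift [10.751 -0.362  0.077]
```

```bash
python3 -m creep '0.03 0.06 0 1 0 0 6;0.03 0.06 0 2.2 -0.1 0 6;0.03 0.06 0 3.5 -0.1 0 6;0.03 0.06 0 4.8 -0.2 0 6;0.03 0.06 0 6.1 -0.2 0 6;0.03 0.06 0 7.4 -0.3 0 6;0.03 0.06 0 8.7 -0.3 0 6;0.03 0.06 0 9.8 -0.36 0 6;0.03 0.06 0 10.5 -0.36 0.08 6;0.03 0.06 0 10.75 -0.36 0.08 6;0.03 0.06 0 10.75 -0.36 0.08 6'| grep -E "pos|ft|wid"; python3 -c "
from h import *
np.set_printoptions(precision=4,suppress=True)
st();rows(.46,-.13,.2535,102.85)"
```

```text
position: [0.4601, -0.1298, 0.3786]
ft_force: [-0.4, 0.0, -1.3]
grip_width: 0.0111
16.15 [ 0.4601 -0.1298  0.3786] yaw 102.93 F [-0.4  0.  -1.3] 0.011147549749846993 58.83664011955261
turn [-0.032 -0.058  0.01 ] shift [-0.038  0.013  4.169]
```

```bash
python3 -m creep '-0.03 -0.06 0 0 0 1.2 6;-0.03 -0.06 0 0 0 2.4 6;-0.03 -0.06 0 0 0 3.4 6;-0.03 -0.06 0 0 0 4 6;-0.03 -0.06 0 0 0 4.17 6;-0.03 -0.06 0 0 0 4.17 6;-0.03 -0.06 0 0 0 4.17 6'| grep -E "pos|ft|wid"; python3 -m creep '0 0 0 0 0 0.05 6;0 0 0 0 0 0.1 6;0 0 0 0 0 0.13 6;0 0 0 0 0 0.13 6' | grep -E "pos|ft"; python3 -m creep '0 0 0 0 0 0.02 6;0 0 0 0 0 0.04 6;0 0 0 0 0 0.04 6' | grep -E "pos|ft"
```

```text
position: [0.4599, -0.13, 0.2543]
ft_force: [-0.5, 0.3, -2.3]
grip_width: 0.011
position: [0.4594, -0.1293, 0.2496]
ft_force: [-0.1, -0.7, -2.4]
position: [0.4595, -0.1293, 0.2483]
ft_force: [0.2, -0.1, -2.8]
```

```bash
python3 -m creep '0 0 0 0 0 0.03 6;0 0 0 0 0 0.05 6;0 0 0 0 0 0.05 6' | grep -E "pos|ft"; python3 -m creep '0 0 0 0 0 0.02 6;0 0 0 0 0 0.04 6;0 0 0 0 0 0.04 6' | grep -E "pos|ft"
```

```text
position: [0.4593, -0.1293, 0.2479]
ft_force: [-4.9, 1.5, 11.1]
position: [0.4592, -0.1292, 0.2479]
ft_force: [-8.4, 3.4, 26.1]
```

It is on the bench. I relieve the press, release, and retreat.

```bash
python3 -m creep '0 0 0 0 0 -0.05 6;0 0 0 0 0 -0.06 6;0 0 0 0 0 -0.06 15;0 0 0 0 0 -0.06 30;0 0 0 0 0 -0.06 45;0 0 0 0 0 -0.06 45;0 0 0 0 0 -0.06 45;0 0 0 0 0 -1 45;0 0 0 0 0 -2.2 45;0 0 0 0 0 -3.6 45;0 0 0 0 0 -5 45;0 0 0 0 0 -5 45' | grep -E "pos|ft|wid"; python3 -m creep '0 0 0 3 -4 -5 45;0 0 0 3 -4 -5 45;0 0 0 3 -4 -5 45;0 0 0 3 -4 -5 45;0 0 0 3 -4 -5 45;0 0 0 3 -4 -5 45' | grep -E "time|pos|ft"; python3 - <<'E'
from h import *
p=get_image("top"); cv2.imwrite("pics/end.png",cv2.resize(p["image"][180:330,130:560],None,fx=1.8,fy=1.8))
E
```

```text
position: [0.4597, -0.1293, 0.4007]
ft_force: [-0.3, 0.1, -0.9]
grip_width: 0.045
time_s: 19.95
position: [0.3217, -0.0679, 0.5463]
ft_force: [0.6, 0.2, 0.0]
```

View pics/end.png

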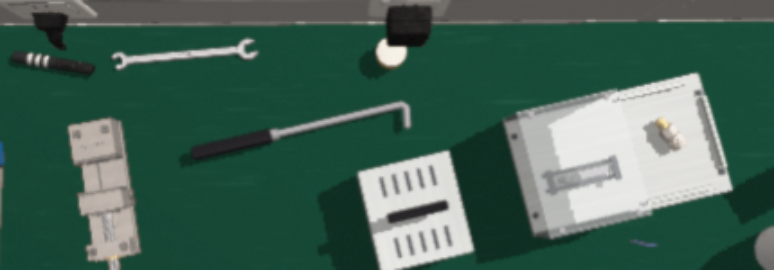

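The cover stands upright at (415,210), left of the fixture. The rod lies flat at (195–410, 100–155), the fixture is bare with the bolt open, and the bystanders are undisturbed.

```bash
python3 -c "
from h import *
print(job.close_job())"
```

```text
the job is handed in; nothing more can be done
None
```

The bolt is drawn fully open to its stop, the rod lies flat on the bench outside the fixture, and the cover stands upright on the bench beside the fixture; the job was handed in at about 20 s.

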